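# Shelve two bamboo boxes by height in a pine organiser

## Robot

A 7-joint arm with a two-finger parallel gripper is mounted at the origin on the work surface. World frame = base frame: x ahead of the robot, y to its left, z up, the work surface at z = 0. Lengths are in m, angles in rad, forces in N, time in s.
With the tool pointing down it reaches from about 0.425 to 0.925 m from the base axis. Payload 6.8 kg.
Tool frame: the origin (TCP) lies on the front face of the gripper's body, between the roots of the fingers; the fingertips stand 73 mm ahead of it and the grasp point (between the pads) lies 54 mm ahead of it; z points along the fingers, y is the direction in which the jaws open and shut (so a half turn about z gives the same grasp; the last joint's range is limited). The gripper opens to 85 mm and grips with 20 to 120 N. Pads are 22 mm wide; open, the fingers measure 114 mm over their backs; the gripper's body (76 mm by 85 mm) begins 54 mm behind the grasp point. The pads swing forward as they close: fully open they stand 13 mm farther back than shut.
Start: joints at [1.126, 0.477, 0.022, 1.555, -0.011, 1.109, -0.083], TCP at [0.223, -0.637, 0.304] pointing down, gripper open.
Joint ranges: [-2.96, 2.96], [-0.34, 2.1], [-1.41, 1.46], [0.24, 2.44], [-1.37, 4.51], [0.17, 1.92], [-2.96, 2.96]. Speed limits (rad/s): [2.39, 2.39, 3.14, 3.14, 3.14, 3.14, 3.14].

## Interface

Orientations are given as a rotation vector (axis times angle).
In Python, from bench import * gives the robot as it stands.
- The arm moves only by the tool jog_arm, never from a script. Its argument "plan" is a list of rows, each a list of 2 entries, a list of its own where there are three numbers: the shift along the world's x, y, z in cm, then the turn about the world's z in rad. In form: [[[tx, ty, tz], twist], ...]. A call has 1 to 12 rows; each row shifts and turns the commanded pose from where the row before left it; what a row does not reach is not made up. A row lasts 1/10 s, in which the tool goes at most 50 mm and 8.59 degrees, less where a joint would pass 70% of its speed; a pose out of reach is approached as far as the arm can. A call is refused whole if a number of a shift passes 5 or a number of a turn 0.15, either way. A call with a gripper value outside its range is refused whole. "hand" is the finger opening in cm, from 0 to 8.54, set as the call begins (left out, the last holds). The fingers move at their own pace and stop on an object; "grip_force" is the grip in N (left out, the last holds). Time passes only in rows, so rows that do not move let the fingers close. It gives the time, the measured TCP pose, the force and the opening at its end, in the units of the state.
- get_obs(): the state, without advancing time (a new reading comes with each control period).
- grab_frame(name): name is "scene" or "top"; returns the picture (420x560x3 uint8, red, green, blue); there is no depth.
- get_calibration(name): a dict with "intrinsics" (3x3 intrinsics, pixels), "xyz" and "orientation" of the camera in the world. Camera axes: x right, y down, z forward; pixel columns grow to the right and rows downward; lengths in m; the calibration is good to about 2 mm. A picture is of the moment at which its call begins. get_calibration takes no time and is no camera call.
- hand_in(): hands the job in, once; it reports no verdict.
The state is a dict: "clock": time; "joints": joint angles; "qvel": joint speeds; "tau": joint torques, N m; "tcp_pos": TCP position; "orientation": TCP orientation; "contact_force": force on the tool from outside, world axes, zero at the start; "moment": the same for the moment, N m; "grip_width": finger opening in m.
Only numpy, scipy, OpenCV 4.12 (cv2) and the standard library are available. Lean on these libraries where they do the work, as an engineer would, in place of code of your own. Each camera call takes 0.05 s, during which the arm holds its last target. There are 200 camera calls.

## Task

Put the two long lidded bamboo boxes with brass hooks away in the two-tier pine organiser on the cork mat: the tall box in the compartment with the high opening, the low box in the one with the raised floor and low opening. Slide each in lengthwise from the robot's side, upright and straight, until at least half of its length is under the roof, and let go of it resting on the compartment floor.

Things in the scene. Friction and masses are not known exactly. Their poses are not given: they have to be found in the camera images.
- tall_box_centre (a point): Centre (half-way up) of the tall lidded bamboo box: pale, closed, 170 long (x axis) x 54 wide (y) x 115 high (z up), 0.15 to 0.25 kg evenly spread, loose, upright on the cork mat (top at z = 3 mm). A small brass hook and its plate lie flat on the lid and face of the -x end, which starts towards the robot. It starts left or right of the organiser, the low box on the other side.
- low_box_centre (a point): Centre (half-way up) of the low lidded bamboo box: the same look, hook, length (170) and width (54) but only 60 high, about 0.1 to 0.17 kg. Axes as for the tall box. It starts on the other side of the organiser.
- tall_tier_mouth (a point): Fixed pine organiser, high compartment: point on its floor (15 mm above the table), midway between the side walls, below the roof's front edge. x points inward, away from the robot, z up. Opening 90 wide, 135 high. Roof (12 thick) and walls (10) run 130 back from here; bare floor reaches 70 out in front. A stop strip 15 high crosses the floor 120 in; back else open.
- low_tier_mouth (a point): The low compartment beside it (centre lines 112 apart; which is left or right varies): same point, axes, width, depth, stop and bare floor in front, roofs level. Its floor is a solid step 70 mm above the table, so the opening is only 80 high.
Mind the look-alikes: they are no part of the job. What is shaped like the part that bears low_box_centre but red is not meant.

How it is judged:
By the outcome, as a careful person would: the job done as asked, in the order asked, and still so for the second after the job is handed in, with the robot touching nothing.
It also fails if it takes over 67 s, if anything falls off the work surface, if the arm or the gripper's body presses on something with over 40 N, if the wrist force passes 120 N, or if a joint passes its speed limit or range.

## Working session

There is one attempt and no reset: what is moved stays moved. The work goes in short steps, Python scripts to look and compute and a tool call to move; the robot and the scene stay as the last step left them, time stands still between calls to the robot, and variables do not carry over. Pictures are saved under pics/ and viewed, about 8 in all and at most 12, crops included, and the job is handed in when it is done.

Besides the shell and the picture viewer there is one more tool, called after "Emit:" as name(argument=value, ...) on one line, values as JSON. jog_arm: Moves the arm, as the interface text tells. Its arguments: {"type":"object","properties":{"plan":{"type":"array","items":{"type":"array"}},"hand":{"type":"number"},"grip_force":{"type":"number"}},"required":["plan"]}

```bash
mkdir -p pics; python3 - <<'E'
from bench import *
import cv2,numpy as np
np.set_printoptions(precision=4,suppress=True)
for n in("scene","top"):
    f=grab_frame(n); cv2.imwrite(f"pics/{n}0.png",f[:,:,::-1]); print(n,get_calibration(n))
print(get_obs())
E
```

```text
scene {'intrinsics': array([[440.7907,   0.    , 277.1627],
       [  0.    , 440.7907, 211.8542],
       [  0.    ,   0.    ,   1.    ]]), 'xyz': array([ 0.8117, -0.342 ,  0.9597]), 'orientation': array([-2.3563, -1.1615,  0.3228])}
top {'intrinsics': array([[487.0058,   0.    , 277.3482],
       [  0.    , 487.0058, 203.6415],
       [  0.    ,   0.    ,   1.    ]]), 'xyz': array([0.2827, 0.0033, 1.4224]), 'orientation': array([-2.1616,  2.1864, -0.112 ])}
{'clock': 0.1, 'joints': array([ 1.1259,  0.4777,  0.0224,  1.5564, -0.0115,  1.1093, -0.083 ]), 'qvel': array([ 0.002 , -0.0036,  0.0008, -0.0037,  0.0018,  0.0007,  0.0013]), 'tau': array([  0.0041, -59.7762,   1.6128, -28.1959,   0.0127,   0.005 ,
         0.    ]), 'tcp_pos': array([ 0.2229, -0.6367,  0.303 ]), 'orientation': array([-3.0956, -0.5264,  0.0006]), 'contact_force': array([1.0259, 0.9659, 0.5031]), 'moment': array([0.0082, 0.0445, 0.001 ]), 'grip_width': 0.08518292984283787}
```

View pics/scene0.png

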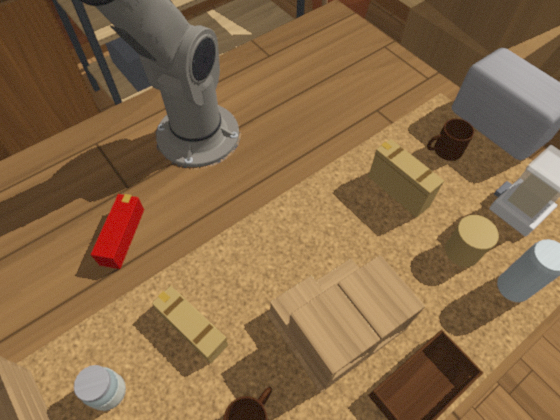

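View pics/top0.png

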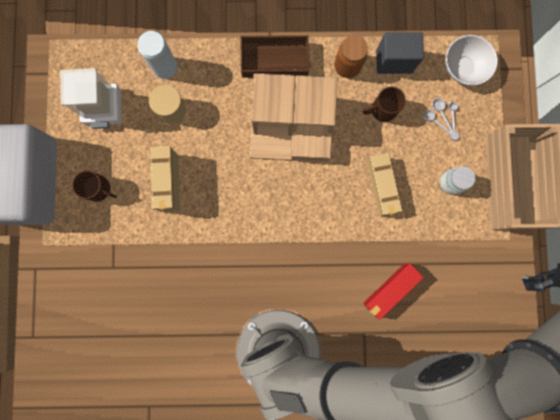

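```bash
cat > h.py <<'E'
import cv2,numpy as np
from scipy.spatial.transform import Rotation as R
from bench import *
np.set_printoptions(precision=4,suppress=True)
CAL={n:get_calibration(n) for n in("scene","top")}
def ray(n,uv,z):
    c=CAL[n];uv=np.atleast_2d(uv).astype(float)
    d=np.c_[uv,np.ones(len(uv))]@np.linalg.inv(c["intrinsics"]).T@R.from_rotvec(c["orientation"]).as_matrix().T
    return c["xyz"]+d*((z-c["xyz"][2])/d[:,2])[:,None]
def proj(n,P):
    c=CAL[n];q=(np.atleast_2d(P)-c["xyz"])@R.from_rotvec(c["orientation"]).as_matrix()@c["intrinsics"].T
    return q[:,:2]/q[:,2:]
E
python3 - <<'E'
from h import *
t=cv2.imread("pics/top0.png");s=cv2.imread("pics/scene0.png")
cv2.imwrite("pics/ct.png",cv2.resize(t[60:230,135:415],(784,476),interpolation=cv2.INTER_CUBIC))
cv2.imwrite("pics/cs.png",cv2.resize(s[130:380,150:450],None,fx=2.4,fy=2.4,interpolation=cv2.INTER_CUBIC))
for n,im,c in(("top",t,[(162,177),(385,184),(393,290)]),("scene",s,[(410,165),(190,320)])):
    h=cv2.cvtColor(im,cv2.COLOR_BGR2HSV)
    for p in c: print(n,p,h[p[1]-2:p[1]+3,p[0]-2:p[0]+3].reshape(-1,3).mean(0))
E
```

```text
top (162, 177) [ 18.84 102.72 223.28]
top (385, 184) [ 18.72 104.56 222.4 ]
top (393, 290) [  0.48 188.76 211.12]
scene (410, 165) [ 20.4  114.24 190.84]
scene (190, 320) [ 20.32 115.92 189.04]
```

View pics/ct.png

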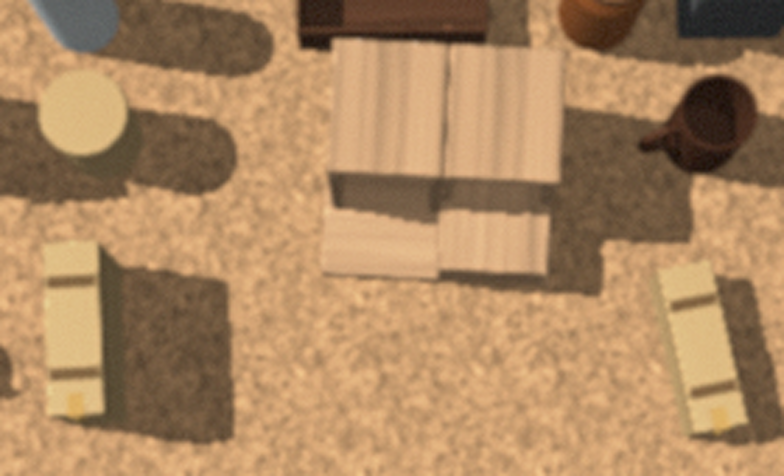

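View pics/cs.png

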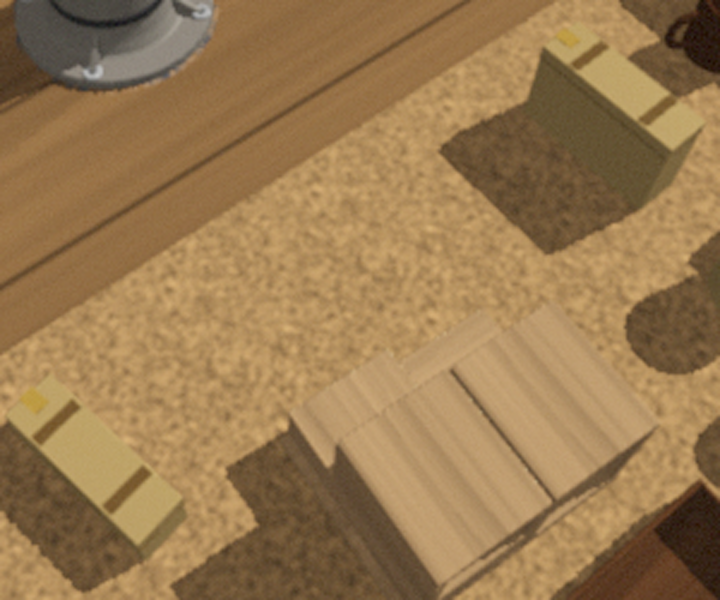

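```bash
python3 - <<'E'
from h import *
t=cv2.imread("pics/top0.png");s=cv2.imread("pics/scene0.png")
o=np.array([135,60]);f=lambda L:np.array(L)/2.8+o-.3
g=lambda L:np.array(L)/2.4+[150,130]-.3
def show(lbl,n,uv,z):
    P=ray(n,uv,z)[:,:2]; print(lbl,P.round(4).tolist(), "mean",P.mean(0),"edges",np.linalg.norm(P-np.roll(P,-1,0),axis=1)); return P
show("tall top","top",f([(44,242),(98,241),(104,413),(48,416)]),.118)
show("low top","top",f([(656,268),(708,260),(748,425),(690,436)]),.063)
show("tall scn","scene",g([(700,132),(658,150),(543,48),(575,26)]),.118)
show("low scn","scene",g([(183,503),(143,545),(8,410),(48,376)]),.063)
show("roof top","top",f([(332,38),(563,49),(559,182),(331,172)]),.162)
show("roof scn","scene",g([(340,436),(440,597),(655,425),(550,305)]),.162)
show("Lporch","top",f([(323,273),(438,277)]),.015)
show("Rporch","top",f([(440,273),(546,274)]),.070)
lab=cv2.cvtColor(t,cv2.COLOR_BGR2LAB).astype(int)
for c,z in(((162,167),.118),((385,174),.063)):
    b=cv2.GaussianBlur(t,(3,3),0);h=cv2.cvtColor(b,cv2.COLOR_BGR2HSV)
    m=cv2.inRange(h,(17,75,195),(27,150,255)); k=np.zeros_like(m);k[c[1]-40:c[1]+60,c[0]-30:c[0]+30]=255
    m=cv2.morphologyEx(m&k,cv2.MORPH_OPEN,np.ones((3,3)));m=cv2.morphologyEx(m,cv2.MORPH_CLOSE,np.ones((9,9)))
    cs=max(cv2.findContours(m,0,cv2.CHAIN_APPROX_NONE)[0],key=cv2.contourArea)[:,0]
    print(cv2.minAreaRect((ray("top",cs,z)[:,:2]*1000).astype(np.float32)))
E
```

```text
tall top [[0.5712, 0.3387], [0.5716, 0.2864], [0.4037, 0.279], [0.4015, 0.3326]] mean [0.487  0.3092] edges [0.0524 0.168  0.0537 0.1698]
low top [[0.55, -0.2663], [0.5577, -0.3192], [0.3895, -0.3537], [0.3792, -0.2952]] mean [ 0.4691 -0.3086] edges [0.0535 0.1716 0.0594 0.1733]
tall scn [[0.5782, 0.3259], [0.5678, 0.2776], [0.4097, 0.2783], [0.4087, 0.3253]] mean [0.4911 0.3018] edges [0.0494 0.1581 0.0471 0.1695]
low scn [[0.5546, -0.2702], [0.5632, -0.3159], [0.3924, -0.3469], [0.3861, -0.3026]] mean [ 0.4741 -0.3089] edges [0.0465 0.1735 0.0447 0.1716]
roof top [[0.7563, 0.0559], [0.7433, -0.1642], [0.6139, -0.1574], [0.6258, 0.0577]] mean [ 0.6848 -0.052 ] edges [0.2205 0.1296 0.2155 0.1305]
roof scn [[0.6142, -0.1523], [0.7512, -0.1696], [0.7574, 0.0489], [0.6328, 0.0568]] mean [ 0.6889 -0.054 ] edges [0.1381 0.2186 0.1249 0.2099]
Lporch [[0.5579, 0.0732], [0.5523, -0.0471]] mean [0.5551 0.013 ] edges [0.1204 0.1204]
Rporch [[0.5458, -0.0472], [0.5437, -0.1539]] mean [ 0.5448 -0.1006] edges [0.1067 0.1067]
((488.1700439453125, 312.10003662109375), (168.3352813720703, 52.87276077270508), 2.9611399173736572)
((470.3272705078125, -308.74066162109375), (169.4694366455078, 55.522586822509766), 10.213323593139648)
```

The top view (crop at scale 2.8) shows the tall box at left, lid about (162,177), and the low box at right, about (385,184). The organiser is at about (293,115). The scene crop shows that its right (-y) porch is the raised one. Measured sizes agree with those given: lids 168x53 and 169x55, organiser 130x~219.

Poses:

| Item | Position | Yaw |
|---|---|---|
| Tall box | (0.488, 0.309) | +0.05 |
| Low box | (0.471, -0.309) | +0.18 |
| Tall mouth | ≈ (0.624, 0.0065) | -0.055 |
| Low mouth | ≈ (0.618, -0.1055) | -0.055 |

I'll move to the tall box first.

Emit:
jog_arm(plan=[[[2.3,2.8,0],-0.024],[[2.3,2.8,0],-0.024],[[2.3,2.8,0],-0.024],[[2.3,2.8,0],-0.024],[[2.3,2.8,0],-0.024],[[2.3,2.8,0],-0.024],[[2.3,2.8,0],-0.024],[[2.3,2.8,0],-0.024],[[2.3,2.8,0],-0.024],[[2.3,2.8,0],-0.024],[[2.3,2.8,0],-0.024],[[2.3,2.8,0],-0.024]], hand=8.54, grip_force=80)

```text
clock: 1.3
tcp_pos: [0.4996, -0.2997, 0.3036]
orientation: [-3.14, -0.075, 0.001]
contact_force: [0.2, -0.5, 0.5]
grip_width: 0.085
```

Emit:
jog_arm(plan=[[[1,4,0],0],[[1,4,0],0],[[1,4,0],0],[[0,4,0],0],[[0,4,0],0],[[0,4,0],0],[[0,4,0],0],[[0,4,0],0],[[0,4,0],0],[[0,4,0],0],[[-1,4,0],0],[[-1,4,0],0]])

```text
clock: 2.5
tcp_pos: [0.5085, 0.1803, 0.3036]
orientation: [3.14, 0.076, -0.001]
contact_force: [-0.1, 0.4, -0.4]
grip_width: 0.0853
```

```bash
python3 -c "
from bench import *
print(get_obs()['joints'])"
```

```text
[-0.17438849  0.27740126 -0.33735395  1.86168671  0.10647925  1.02049634
 -2.07797583]
```

Emit:
jog_arm(plan=[[[-1.3,2.1,0],0],[[-1.3,2.1,0],0],[[-1.4,2.1,0],0],[[-1.4,2.1,0],0],[[-1.3,2.1,-1],0],[[-1.3,2.1,-2],0],[[0,0,-2.5],0],[[0,0,-2.5],0],[[0,0,0],0]])

```text
clock: 3.4
tcp_pos: [0.4273, 0.3035, 0.2208]
orientation: [3.137, 0.077, -0.009]
contact_force: [-0.7, 0.1, -0.2]
grip_width: 0.0851
```

```bash
python3 - <<'E'
from h import *
t=grab_frame("top")[:,:,::-1];s=grab_frame("scene")[:,:,::-1]
a=cv2.resize(t[90:260,70:260],(380,340),interpolation=3);b=cv2.resize(s[60:250,330:520],(380,380),interpolation=3)
o=np.zeros((380,770,3),np.uint8);o[:340,:380]=a;o[:,390:]=b;cv2.imwrite("pics/g1.png",o)
print(get_obs()["tcp_pos"],get_obs()["joints"])
E
```

```text
[0.429  0.3048 0.224 ] [-0.4062  0.3606 -0.4007  1.9644  0.1835  0.8525 -2.4274]
```

View pics/g1.png

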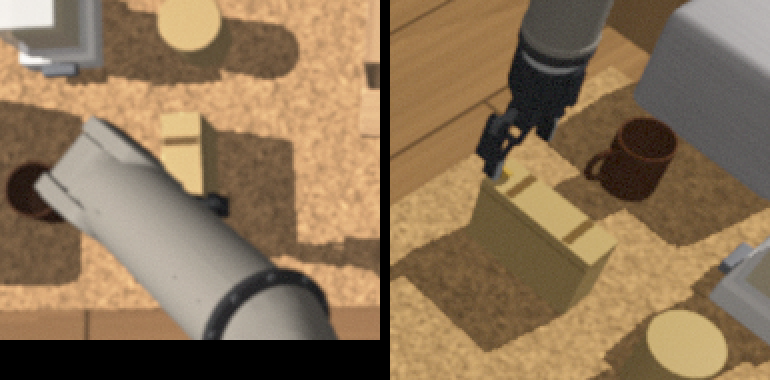

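The pictures show the open fingers straddling the -x end of the tall box. The elbow is clear of the mug. Next I lower and close the gripper.

Emit:
jog_arm(plan=[[[0,0.2,-2],0],[[0,0,-2],0],[[0,0,-1.5],0],[[0,0,-0.7],0],[[0,0,0],0]])

```text
clock: 4.0
tcp_pos: [0.4294, 0.3069, 0.1623]
orientation: [-3.141, -0.076, -0.0]
contact_force: [0.0, 0.9, 0.3]
grip_width: 0.0854
```

Emit:
jog_arm(plan=[[[0,0,0],0],[[0,0,0],0],[[0,0,0],0],[[0,0,0],0],[[0,0,0],0],[[0,0,0],0],[[0,0,0],0],[[0,0,0],0]], hand=4.5, grip_force=80)

```text
clock: 4.8
tcp_pos: [0.4297, 0.3078, 0.1634]
orientation: [-3.139, -0.077, -0.003]
contact_force: [-1.0, 1.4, 5.3]
grip_width: 0.0523
```

Emit:
jog_arm(plan=[[[0,0,1],0],[[0,0,2],0],[[0,0,2.5],0],[[0,0,2],0],[[0,0,1],0],[[0,-1,0],0],[[0,-2,0],-0.015],[[0,-3,0],-0.015],[[0,-3,0],-0.015],[[0,-3,0],-0.015],[[0,-3,0],-0.015],[[0,-3,0],-0.015]])

```text
clock: 6.0
tcp_pos: [0.4277, 0.1234, 0.2455]
orientation: [3.139, -0.069, -0.004]
contact_force: [1.0, 0.0, -0.9]
grip_width: 0.0521
```

Emit:
jog_arm(plan=[[[0.3,-3,0],-0.013],[[0.4,-3,0],0],[[0.5,-2.2,0],0],[[0.6,-2,0],0],[[0.6,-1,0],0],[[0.5,0,0],0],[[0,0,0],0],[[0,0,0],0]])

```text
clock: 6.8
tcp_pos: [0.4578, 0.0159, 0.2466]
orientation: [-3.14, 0.083, 0.001]
contact_force: [-0.4, -0.5, -2.0]
grip_width: 0.0529
```

```bash
python3 - <<'E'
from h import *
t=grab_frame("top")[:,:,::-1];s=grab_frame("scene")[:,:,::-1]
cv2.imwrite("pics/t2.png",t);cv2.imwrite("pics/s2.png",s)
a=cv2.resize(t[60:230,200:390],(380,340),interpolation=3);b=cv2.resize(s[130:380,200:450],(400,400),interpolation=3)
o=np.zeros((400,790,3),np.uint8);o[:340,:380]=a;o[:,390:]=b;cv2.imwrite("pics/g2.png",o)
g=get_obs();print(g["tcp_pos"],g["orientation"],g["grip_width"],g["contact_force"],g["moment"])
E
```

```text
[0.4577 0.0159 0.2467] [-3.1403  0.0825  0.0008] 0.05243945216125165 [ 0.3462 -0.5501 -1.8497] [0.0201 0.1217 0.0238]
```

View pics/g2.png

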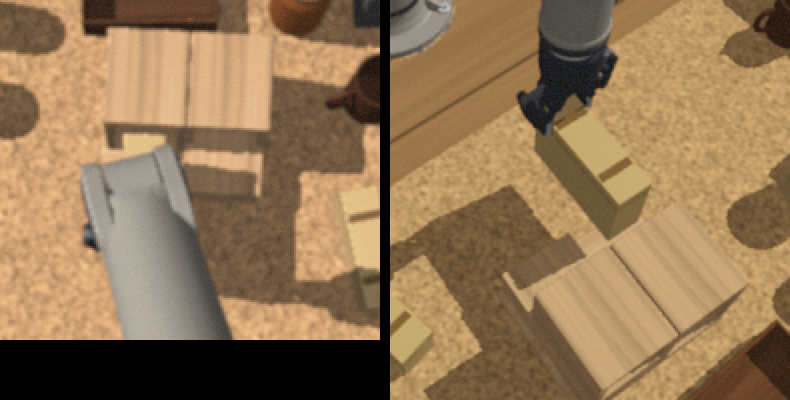

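```bash
python3 - <<'E'
from h import *
print(ray("top",np.array([(123,136),(165,134)])/2+[200,60]-.25,.2017))
print(ray("scene",np.array([(259,182),(216,205)])/1.6+[200,130]-.2,.2017))
g=get_obs();r=R.from_rotvec(g["orientation"]).as_matrix();print(r)
x=r[:2,0];x=x/np.linalg.norm(x)
print("expected front mid",g["tcp_pos"][:2]+.144*x)
print("pred on", proj("scene",[[0.624+d*1,0.0065-.055*d,0.15] for d in(0,)]))
E
```

```text
[[ 0.5974  0.0348  0.2017]
 [ 0.5995 -0.0189  0.2017]]
[[ 0.6011  0.0305  0.2017]
 [ 0.5925 -0.0311  0.2017]]
[[ 0.9986 -0.0525 -0.0005]
 [-0.0525 -0.9986  0.0002]
 [-0.0005 -0.0002 -1.    ]]
expected front mid [0.6015 0.0083]
pred on [[356.44   270.1387]]
```

Emit:
jog_arm(plan=[[[0,0,-2],0],[[0,0,-2],0],[[0,0,-1.5],0],[[0,0,-0.9],0],[[0,0,0],0],[[1,-0.05,0],0],[[1,-0.05,0],0],[[1,-0.05,0],0],[[0,0,0],0]])

```text
clock: 7.8
tcp_pos: [0.4904, 0.0134, 0.1836]
orientation: [-3.14, 0.086, -0.004]
contact_force: [0.0, 0.6, -1.0]
grip_width: 0.053
```

Emit:
jog_arm(plan=[[[1,-0.05,0],0],[[1,-0.05,0],0],[[1,-0.05,0],0],[[1,-0.05,0],0],[[0,0,0],0]])

```text
clock: 8.3
tcp_pos: [0.5297, 0.0114, 0.183]
orientation: [-3.14, 0.086, -0.002]
contact_force: [-0.5, 0.2, -1.6]
grip_width: 0.0527
```

Emit:
jog_arm(plan=[[[1,-0.05,0],0],[[1,-0.05,0],0],[[1,-0.05,0],0],[[1,-0.05,0],0],[[1,-0.05,0],0],[[0.5,0,0],0],[[0,0,0],0],[[0,0,-0.2],0],[[0,0,-0.2],0],[[0,0,-0.2],0],[[0,0,-0.1],0],[[0,0,0],0]])

```text
clock: 9.5
tcp_pos: [0.5829, 0.0089, 0.1758]
orientation: [3.14, -0.085, -0.0]
contact_force: [-0.7, 0.7, -1.1]
grip_width: 0.0527
```

Emit:
jog_arm(plan=[[[0,0,-0.1],0],[[0,0,-0.05],0],[[0,0,0],0]])

```text
clock: 9.8
tcp_pos: [0.5831, 0.009, 0.1754]
orientation: [3.14, -0.085, 0.0]
contact_force: [-3.9, -0.2, 6.9]
grip_width: 0.0528
```

Contact is felt at the expected height, so I release and lift.

Emit:
jog_arm(plan=[[[0,0,0],0],[[0,0,0],0],[[0,0,0],0],[[0,0,0],0],[[0,0,0],0],[[0,0,0.5],0],[[0,0,1.5],0],[[0,0,2.5],0],[[0,0,3],0],[[0,0,2],0],[[0,0,1],0]], hand=8.5)

```text
clock: 10.9
tcp_pos: [0.5841, 0.0091, 0.2828]
orientation: [-3.14, 0.085, -0.007]
contact_force: [0.6, -0.3, 0.2]
grip_width: 0.0851
```

Emit:
jog_arm(plan=[[[-0.5,-2,0],0.02],[[-1.5,-3,0],0.02],[[-1.5,-3,0],0.02],[[-1.5,-3,0],0.02],[[-1.5,-3,0],0.02],[[-1.5,-3,0],0.02],[[-1.5,-3,0],0.02],[[-1.5,-3,0],0.02],[[-1.7,-3,0],0.02],[[-2,-3,0],0.02],[[-1.5,-2.4,0],0.02],[[-1,-1.5,0],0.014]])

```text
clock: 12.1
tcp_pos: [0.4092, -0.3222, 0.2795]
orientation: [3.129, 0.279, -0.001]
contact_force: [-0.6, 0.2, -0.3]
grip_width: 0.085
```

Emit:
jog_arm(plan=[[[0,0,0],0],[[0,0,-1.5],0],[[0,0,-3],0],[[0,0,-2.5],0],[[0,0,-1],0],[[0,0,0],0]])

```text
clock: 12.7
tcp_pos: [0.411, -0.3189, 0.1983]
orientation: [-3.127, -0.284, 0.003]
contact_force: [0.3, -0.1, -0.0]
grip_width: 0.0853
```

```bash
python3 - <<'E'
from h import *
t=grab_frame("top")[:,:,::-1];s=grab_frame("scene")[:,:,::-1]
cv2.imwrite("pics/t3.png",t);cv2.imwrite("pics/s3.png",s)
a=cv2.resize(t[60:250,230:430],(380,361),interpolation=3);b=cv2.resize(s[220:400,120:460],(756,400),interpolation=3)
cv2.imwrite("pics/g3.png",a);cv2.imwrite("pics/g3s.png",s[200:400,120:440])
o=np.zeros((400,790,3),np.uint8);o[:361,:380]=a;o[:,390:]=cv2.resize(s[200:420,130:350],(400,400),interpolation=3);cv2.imwrite("pics/g3.png",o)
g=get_obs();print(g["tcp_pos"],g["orientation"],g["joints"])
E
```

```text
[ 0.4118 -0.3199  0.2002] [3.1284 0.2829 0.0014] [ 0.618   0.3598 -0.0936  2.0116  0.047   0.7712 -0.8937]
```

View pics/g3.png

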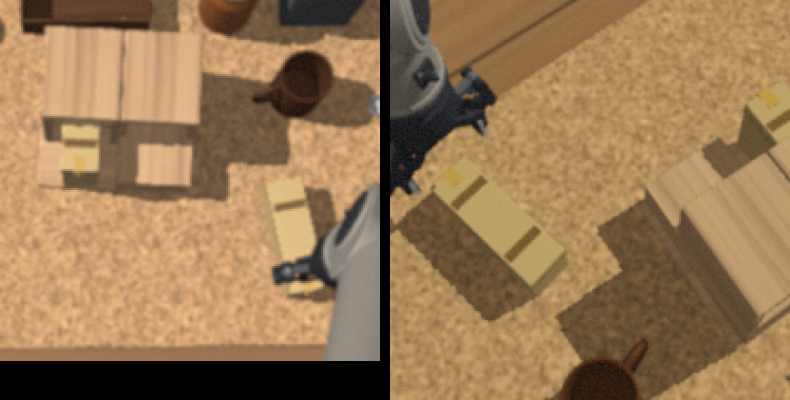

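The tall box sits straight in its compartment, with its lid end at crop (80,165). The fingers straddle the -x end of the low box. Next I lower and grip.

Emit:
jog_arm(plan=[[[0,0,-2],0],[[0,0,-2.5],0],[[0,0,-2.5],0],[[0,0,-1.5],0],[[0,0,-0.7],0],[[0,0,0],0]])

```text
clock: 13.4
tcp_pos: [0.4115, -0.3202, 0.1077]
orientation: [3.129, 0.282, 0.0]
contact_force: [-1.1, -0.2, 0.2]
grip_width: 0.0852
```

Emit:
jog_arm(plan=[[[0,0,0],0],[[0,0,0],0],[[0,0,0],0],[[0,0,0],0],[[0,0,0],0],[[0,0,0],0],[[0,0,0],0],[[0,0,0],0]], hand=4.5, grip_force=80)

```text
clock: 14.2
tcp_pos: [0.4118, -0.3207, 0.1089]
orientation: [3.127, 0.282, 0.003]
contact_force: [-1.2, -0.2, 6.2]
grip_width: 0.0527
```

Emit:
jog_arm(plan=[[[0,0,1],0],[[0,0,2],0],[[0,0,3],0],[[0,0,3],0],[[0,0,2],0],[[0,0.5,0.5],-0.02],[[0,1.5,0],-0.03],[[0,2.5,0],-0.03],[[0,2.5,0],-0.03],[[0,2.5,0],-0.03],[[0,2.5,0],-0.03],[[0,2.5,0],-0.03]])

```text
clock: 15.4
tcp_pos: [0.4102, -0.1735, 0.2218]
orientation: [-3.141, 0.035, 0.002]
contact_force: [-1.1, 0.4, -1.3]
grip_width: 0.0525
```

Emit:
jog_arm(plan=[[[0.6,2.5,0],-0.03],[[0.8,2.5,0],-0.003],[[0.8,1.5,0],0],[[0.8,1,0],0],[[0.8,0.4,0],0],[[0.4,0,0],0],[[0,0,0],0],[[0,0,0],0]])

```text
clock: 16.2
tcp_pos: [0.4527, -0.097, 0.2222]
orientation: [3.14, -0.086, -0.001]
contact_force: [-0.5, -0.2, -1.1]
grip_width: 0.0525
```

```bash
python3 - <<'E'
from h import *
t=grab_frame("top")[:,:,::-1];s=grab_frame("scene")[:,:,::-1]
cv2.imwrite("pics/t4.png",t);cv2.imwrite("pics/s4.png",s)
a=cv2.resize(t[60:230,200:390],(380,340),interpolation=3);b=cv2.resize(s[130:380,200:450],(400,400),interpolation=3)
o=np.zeros((400,790,3),np.uint8);o[:340,:380]=a;o[:,390:]=b;cv2.imwrite("pics/g4.png",o)
g=get_obs();print(g["tcp_pos"],g["grip_width"],g["contact_force"],g["moment"])
x=R.from_rotvec(g["orientation"]).as_matrix()[:2,0];print(x,"front",g["tcp_pos"][:2]+.144*x)
E
```

```text
[ 0.4526 -0.0968  0.2223] 0.05273382886539201 [ 0.4399 -0.5477 -1.6658] [-0.0073  0.0747 -0.0173]
[ 0.9985 -0.0545] front [ 0.5964 -0.1046]
```

View pics/g4.png

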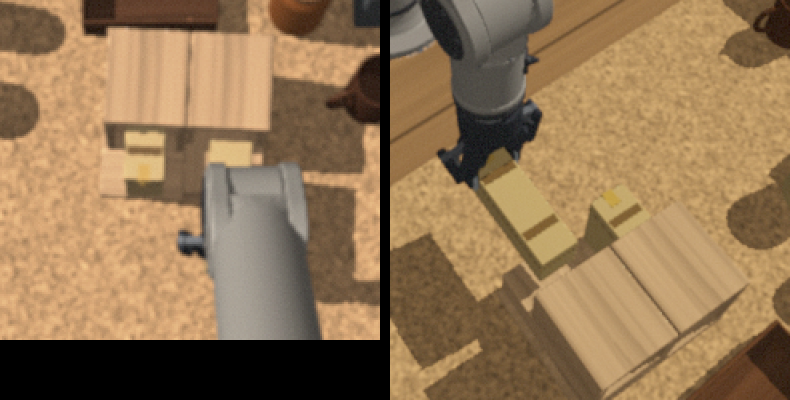

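The held low box is level and lined up with its opening: box centre column 230, against 230.5 for the roof half. The tall box is straight. Next I insert the low box.

Emit:
jog_arm(plan=[[[0,0,-1.3],0],[[0,0,-1.5],0],[[0,0,-1],0],[[0,0,0],0],[[1,-0.05,0],0],[[1,-0.05,0],0],[[1,-0.05,0],0],[[1,-0.05,0],0],[[0,0,0],0]])

```text
clock: 17.2
tcp_pos: [0.4952, -0.098, 0.1848]
orientation: [-3.14, 0.083, -0.003]
contact_force: [0.5, 0.5, -1.8]
grip_width: 0.0529
```

Emit:
jog_arm(plan=[[[1,-0.05,0],0],[[1,-0.05,0],0],[[1,-0.05,0],0],[[1,-0.05,0],0],[[0,0,0],0]])

```text
clock: 17.7
tcp_pos: [0.5348, -0.1, 0.1845]
orientation: [-3.14, 0.083, -0.002]
contact_force: [0.1, -0.7, -1.8]
grip_width: 0.0524
```

Emit:
jog_arm(plan=[[[1,-0.05,0],0],[[1,-0.05,0],0],[[1,-0.05,0],0],[[1,-0.05,0],0],[[0.5,0,0],0],[[0,0,0],0],[[0,0,-0.2],0],[[0,0,-0.2],0],[[0,0,-0.2],0],[[0,0,-0.1],0],[[0,0,0],0]])

```text
clock: 18.8
tcp_pos: [0.5778, -0.1021, 0.1772]
orientation: [3.14, -0.084, -0.001]
contact_force: [-0.0, -0.2, -1.5]
grip_width: 0.0528
```

Emit:
jog_arm(plan=[[[0,0,-0.1],0],[[0,0,-0.1],0],[[0,0,-0.05],0],[[0,0,0],0]])

```text
clock: 19.2
tcp_pos: [0.5781, -0.1021, 0.1759]
orientation: [3.14, -0.084, 0.0]
contact_force: [-3.9, 0.2, 7.6]
grip_width: 0.0526
```

Emit:
jog_arm(plan=[[[0,0,0],0],[[0,0,0],0],[[0,0,0],0],[[0,0,0],0],[[0,0,0],0],[[0,0,0.5],0],[[0,0,1.5],0],[[0,0,2.5],0],[[0,0,3],0],[[0,0,2],0],[[0,0,2],0],[[-1,0,1],0]], hand=8.5)

```text
clock: 20.4
tcp_pos: [0.5694, -0.1019, 0.3031]
orientation: [3.14, -0.083, 0.008]
contact_force: [-1.2, 0.6, -0.2]
grip_width: 0.0849
```

Emit:
jog_arm(plan=[[[-1,-2,0],0],[[-2,-4,0],0],[[-2,-4,0],0],[[-2,-4,0],0],[[-2,-4,0],0],[[-2,-4,0],0],[[-1,-4,0],0],[[0,-3,0],0],[[0,0,0],0]])

```text
clock: 21.3
tcp_pos: [0.4453, -0.3967, 0.3002]
orientation: [3.138, -0.095, -0.001]
contact_force: [0.2, 1.3, -0.5]
grip_width: 0.0853
```

```bash
python3 - <<'E'
from h import *
t=grab_frame("top")[:,:,::-1];s=grab_frame("scene")[:,:,::-1]
a=cv2.resize(t[70:180,230:360],(390,330),interpolation=3);b=cv2.resize(s[230:400,260:430],(390,390),interpolation=3)
o=np.zeros((400,790,3),np.uint8);o[:330,:390]=a;o[:390,400:]=b;cv2.imwrite("pics/g5.png",o)
E
```

```text
(no output)
```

View pics/g5.png

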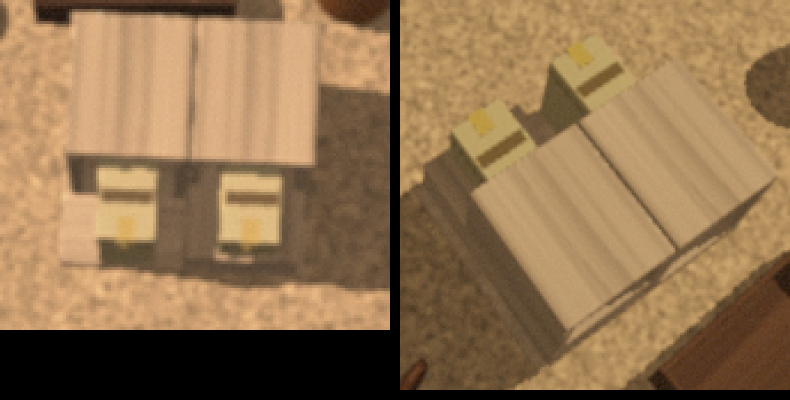

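```bash
python3 - <<'E'
from h import *
f=lambda L:np.array(L)/3+[230,70]-.3
b=ray("top",f([(98,240),(157,240),(218,243),(281,243)]),.130)[:,:2];r=ray("top",f([(67,154),(316,164)]),.162)[:,:2]
print(b,r)
d=r[1]-r[0];n=np.array([-d[1],d[0]])/np.linalg.norm(d)
print("out in front of roof",(b-r[0])@n)
E
```

```text
[[ 0.5555  0.0342]
 [ 0.555  -0.0188]
 [ 0.5516 -0.0736]
 [ 0.551  -0.1303]] [[ 0.626   0.0601]
 [ 0.6148 -0.1593]]
out in front of roof [-0.0691 -0.0669 -0.0674 -0.0651]
```

```bash
python3 -c "
from bench import *
print(hand_in())"
```

```text
the job is handed in; nothing more can be done
None
```

Both boxes are put away and the job is handed in at about 21 s, well under the 67 s limit. I did the tall box first, in the high compartment on the left. The low box followed, in the raised-floor compartment on the right. Each was held near its robot-side end, carried in lengthwise about 8 mm above the floor, lowered until it touched (about 7 N) and released.

- **Final position:** about 67 mm of each box sticks out in front of the roof, so about 103 of 170 mm is under it. Both look upright and straight, and clear of the side walls.
- **Gripper:** it moved well clear before hand-in, and the forces read between moves stayed below 10 N.
- **Disagreement:** the two cameras differed by up to about 8 mm on where things were, most of it sideways. That was within the 18 mm of side clearance.
- **Failed checks:** none.

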